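# Weigh two look-alike bead pots, box the heavy one

### The job

Two closed pots look alike, but one holds a solid glass bead and the other a light horn bead: first stand one of them on the balance pan and let go, to see whether the beam dips (heavy) or stays level (light). Then put the heavy pot in the open box, fully home in the round well of its inner tray, feeling for the well gently because the tray may sit anywhere along the box, and leave the light pot standing by itself on the pan. Set the pots down softly, never press hard on the balance or the box, and leave the bell, bead loop and coaster alone.

Things in the scene. Friction and masses are not known exactly. Their poses are not given: they have to be found in the camera images.
- pot_a: One of two outwardly identical closed white plastic pots (grey band under the lid): upright cylinder 52 mm in diameter, 75 mm tall, foot edge chamfered 2 mm by 3 mm, origin at the centre of its underside, z up. A single loose bead inside makes it heavy (about 155 to 185 g) or light (about 60 to 72 g); which pot is the heavy one changes from start to start and cannot be seen.
- pot_b: One of two outwardly identical closed white plastic pots (grey band under the lid): upright cylinder 52 mm in diameter, 75 mm tall, foot edge chamfered 2 mm by 3 mm, origin at the centre of its underside, z up. A single loose bead inside makes it heavy (about 155 to 185 g) or light (about 60 to 72 g); which pot is the heavy one changes from start to start and cannot be seen.
- balance: Small balance, fixed to the shelf. Wooden base 100 x 250 x 18 mm, long along its y; origin at the centre of the base's underside. Over it an aluminium beam 200 mm long along y, pivoted at the middle 62 mm up, with a thin pointer up to 148 mm, a brass counterweight (34 mm diameter, top 103 mm up) at y = +90 mm and the pan at y = -90 mm.
- pan_top (a point): Centre of the upper face of the balance pan, a flat aluminium disc 96 mm in diameter and 4 mm thick without a rim, at 90 mm above the shelf when empty. The pan always stays level; it sinks straight down by up to 14 mm as the beam dips. It gives way to a load of more than about 115 g (1.1 N) and meets a stop 14 mm down; the disc sits on a rubber cushion that then yields 1 mm per 2.5 N, up to 5 mm.
- beam (a joint): Angle of the balance beam, rad: 0 = level (empty pan or light pot, pan up), 0.156 = fully dipped (heavy pot, pan down 14 mm). It settles within about half a second.
- box: Open grey plastic box fixed to the shelf, 90 mm (x) by 166 mm (y), walls 4 mm thick and 34 mm high; origin at the centre of its underside. Its thin lid is folded flat on the shelf on the +x side (to x = +145 mm). A white tray with one round well lies in it.
- tray_level (a point): Point of the box, not moving with the tray: box centre, level with the tray's upper face, 33 mm up. The white tray, 80 x 110 mm, has at its middle a well 55 mm wide, 19 mm deep, mouth chamfered 3 mm. It sits centred in x but anywhere up to 20 mm either way along the box's y (not reported), held fast below 30 N; on foam it gives downward 1 mm per 2.5 N, up to 5 mm.
- bell: Chrome bicycle bell, 58 mm in diameter, 46 mm tall, bystander; origin at the centre of its underside.
- bead_loop: Loop of dark horn beads, 84 mm across, 16 mm tall, bystander; origin at its centre on the shelf.
- coaster: Round ceramic evil-eye coaster, 92 mm in diameter, 8 mm thick, bystander; origin at the centre of its underside.
Not all that is in view belongs to the job. What is shaped like the pot_a but red is not meant.

How it is judged:
On the way, in this order (a step that is already met when the one before it is completed fails the run):
1. a pot stands on the balance pan by itself, let go, and is weighed ((((z of pot_a in the frame of pan_top between -0.004 and 0.004 m and horizontal distance between pot_a and pan_top below 0.035 m and angle between pot_a's own z axis and vertical below 0.09 rad) and contact force between the fingers and pot_a below 0.1 N) or ((z of pot_b in the frame of pan_top between -0.004 and 0.004 m and horizontal distance between pot_b and pan_top below 0.035 m and angle between pot_b's own z axis and vertical below 0.09 rad) and contact force between the fingers and pot_b below 0.1 N))), for 0.4 s.
2. after that, a pot sits fully home in the tray's well (((z of pot_a in the frame of box below 0.0165 m and horizontal distance between pot_a and box below 0.028 m and angle between pot_a's own z axis and vertical below 0.09 rad) or (z of pot_b in the frame of box below 0.0165 m and horizontal distance between pot_b and box below 0.028 m and angle between pot_b's own z axis and vertical below 0.09 rad))), for 0.2 s.
At the end, for the whole second after the job is handed in: One pot is home in the well (within 2.5 mm of its floor, upright within 5 degrees); the other, the light one, stands upright on the pan (within 35 mm of its centre) with the beam level (below 0.04 rad); both released and at rest ((((z of pot_a in the frame of box below 0.0165 m and horizontal distance between pot_a and box below 0.028 m and angle between pot_a's own z axis and vertical below 0.09 rad) and (z of pot_b in the frame of pan_top between -0.004 and 0.004 m and horizontal distance between pot_b and pan_top below 0.035 m and angle between pot_b's own z axis and vertical below 0.09 rad) and linear speed of each of pot_a, pot_b below 0.02 m/s and value of joint beam below 0.04 rad) or ((z of pot_b in the frame of box below 0.0165 m and horizontal distance between pot_b and box below 0.028 m and angle between pot_b's own z axis and vertical below 0.09 rad) and (z of pot_a in the frame of pan_top between -0.004 and 0.004 m and horizontal distance between pot_a and pan_top below 0.035 m and angle between pot_a's own z axis and vertical below 0.09 rad) and linear speed of each of pot_b, pot_a below 0.02 m/s and value of joint beam below 0.04 rad))); the robot touches nothing.
It fails at once if a pot, finger or the arm presses on the box with more than 25 N (contact force between any of pot_a, pot_b, the fingers, the arm and box above 25 N).
It fails at once if a pot, finger or the arm presses on the balance with more than 25 N (contact force between any of pot_a, pot_b, the fingers, the arm and balance above 25 N).
It fails at once if a pot is tipped over (angle between any of pot_a, pot_b's own z axis and vertical above 0.7 rad).
It fails at once if the bell, bead loop or coaster is moved by more than 20 mm (distance of any of bell, bead_loop, coaster from where it was at the start of the episode above 0.02 m).
It also fails if it takes over 72 s, if anything falls off the work surface, if the arm or the gripper's body presses on something with over 40 N, if the wrist force passes 120 N, or if a joint passes its speed limit or range.

### The arm

A 6-joint arm with a two-finger parallel gripper is mounted at the origin on the work surface. World frame = base frame: x ahead of the robot, y to its left, z up, the work surface at z = 0. Lengths are in m, angles in rad, forces in N, time in s.
With the tool pointing down it reaches from about 0.325 to 0.9 m from the base axis. Payload 6.1 kg.
Tool frame: the origin (TCP) lies midway between the tips of the shut fingers; the grasp point (between the pads) lies 19 mm behind it; x points along the fingers, y is the direction in which the jaws open and shut, and the axes are right-handed (so a half turn about x gives the same grasp; the last joint's range is limited). The gripper opens to 85 mm and grips with 20 to 120 N. Pads are 22 mm wide; open, the fingers measure 114 mm over their backs; the gripper's body (76 mm by 85 mm) begins 54 mm behind the grasp point. The pads swing forward as they close: fully open they stand 13 mm farther back than shut.
Start: joints at [-1.251, 0.22, 1.526, -0, 1.395, -0.126], TCP at [0.269, -0.564, 0.231] pointing down, gripper open.
Joint ranges: [-2.98, 2.98], [-0.91, 2.08], [0.09, 2.57], [-1.24, 4.39], [0.2, 2.65], [-2.68, 2.68]. Speed limits (rad/s): [2.57, 2.57, 3.01, 3.14, 3.14, 3.14].

### API

Orientations are given as [roll, pitch, yaw] about the fixed x, y, z axes, in that order (R = Rz(yaw) Ry(pitch) Rx(roll)).
In Python, from plant import movep, move_l, set_joints, gripper_to, hold, inverse_kinematics, observe, get_image, get_calibration, Unreachable, job_done gives the robot as it stands. Calls block until the motion is done:
- movep(position, orientation): joint-space move of the TCP to a pose.
- move_l(position, feed=0.15, rotation=None, max_force=None): straight line of the TCP; rotation=None keeps the orientation; feed is the mean speed in m/s. With max_force (N) it stops when the force on the tool has changed by that much, and returns True; else False.
- set_joints(angles): joint-space move.
- gripper_to(opening, f_grip=None): finger opening in m; f_grip is the grip in N (None keeps the last); returns when the fingers have stopped.
- hold(seconds).
- inverse_kinematics(position, orientation): joint angles nearest the present ones, or None.
- observe(): the state.
- get_image(name): name is "side" or "top" or "wrist"; returns (picture, depth): 420x560x3 uint8, red, green, blue; 420x560 float32, m along the optical axis (not along the pixel's ray), 0 where there is no reading.
- get_calibration(name): a dict with "intrinsics" (3x3 intrinsics, pixels), "world_from_camera" (4x4, takes a point from camera to world coordinates). Camera axes: x right, y down, z forward; pixel columns grow to the right and rows downward; lengths in m; the calibration is good to about 2 mm. A picture is of the moment at which its call begins: read the wrist's pose just before it. get_calibration takes no time and is no camera call; for the wrist camera it gives the pose at the moment of the call.
A pose or a line that the arm cannot do raises Unreachable and nothing moves.
- job_done(): hands the job in, once; it reports no verdict.
The state is a dict: "time_s": time; "q": joint angles; "joint_velocities": joint speeds; "joint_torque": joint torques, N m; "eef_pos": TCP position; "tcp_rot": TCP orientation; "ft_force": force on the tool from outside, world axes, zero at the start; "torque": the same for the moment, N m; "opening": finger opening in m.
Only numpy, scipy, OpenCV 4.12 (cv2) and the standard library are available. Lean on these libraries where they do the work, as an engineer would, in place of code of your own. Each camera call takes 0.05 s, during which the arm holds its last target. There are 200 camera calls.

## Working session

There is one attempt and no reset: what is moved stays moved. The work goes in short steps, each a Python script; the robot and the scene stay as the last script left them, time stands still between calls to the robot, and variables do not carry over. Pictures are saved under pics/ and viewed, about 8 in all and at most 12, crops included, and the job is handed in when it is done.

```bash
ls; mkdir -p pics
python3 - <<'E'
from plant import *
import cv2, numpy as np
for n in ("top","side"):
    p,d=get_image(n); c=get_calibration(n)
    cv2.imwrite(f"pics/{n}0.png",p[...,::-1]); np.savez(f"{n}0.npz",p=p,d=d,K=c["intrinsics"],T=c["world_from_camera"])
    print(n,c)
print(observe())
E
```

```text
pics
top {'intrinsics': array([[423.30270545,   0.        , 278.6622429 ],
       [  0.        , 423.30270545, 205.48522052],
       [  0.        ,   0.        ,   1.        ]]), 'world_from_camera': array([[-0.01891151, -0.97478043,  0.22236337,  0.41390952],
       [-0.99981322,  0.01755136, -0.00809154,  0.03256161],
       [ 0.00398469, -0.22247486, -0.97493028,  0.96894236],
       [ 0.        ,  0.        ,  0.        ,  1.        ]])}
side {'intrinsics': array([[441.53469463,   0.        , 279.50412545],
       [  0.        , 441.53469463, 216.53951995],
       [  0.        ,   0.        ,   1.        ]]), 'world_from_camera': array([[ 9.98231124e-01, -4.31813276e-02,  4.08655812e-02,
         5.67050886e-01],
       [-5.94480359e-02, -7.33576365e-01,  6.77001955e-01,
        -6.00510753e-01],
       [ 7.44181304e-04, -6.78233801e-01, -7.34845805e-01,
         7.43733409e-01],
       [ 0.00000000e+00,  0.00000000e+00,  0.00000000e+00,
         1.00000000e+00]])}
{'time_s': 0.1, 'q': array([-1.25111782e+00,  2.21166670e-01,  1.52751213e+00,  2.52881997e-06,
        1.39471811e+00, -1.26094663e-01]), 'joint_velocities': array([-1.03747481e-04, -2.61936039e-03, -2.00475924e-04,  3.28476845e-05,
       -1.07553561e-03, -2.08051545e-04]), 'joint_torque': array([ 2.23910996e-03, -4.98239601e+01, -3.90549123e+01, -3.11067488e-04,
        5.62629401e-03, -3.11245583e-05]), 'eef_pos': array([ 0.26929573, -0.56338911,  0.23028846]), 'tcp_rot': array([-1.69827045,  1.56899206,  1.88909492]), 'ft_force': array([ 0.07210621,  0.40496141, -0.5864102 ]), 'torque': array([0.04305322, 0.00185389, 0.05651085]), 'opening': 0.08553491703359113}
```

View pics/top0.png

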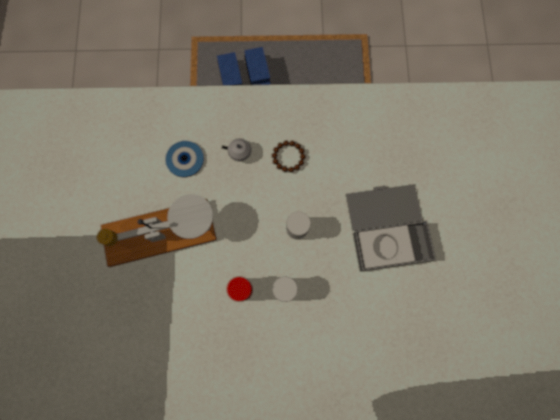

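View pics/side0.png

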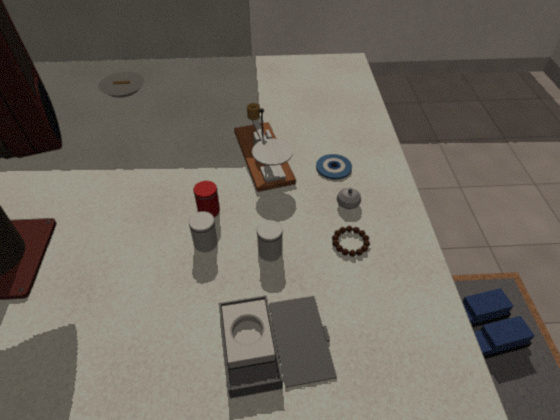

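```bash
cat > h.py <<'E'
import numpy as np, cv2
def cloud(p,d,K,T):
    v,u=np.mgrid[:d.shape[0],:d.shape[1]]
    c=np.stack([(u-K[0,2])*d/K[0,0],(v-K[1,2])*d/K[1,1],d],-1)
    w=c@T[:3,:3].T+T[:3,3]; w[d==0]=np.nan
    return w
E
python3 - <<'E'
import numpy as np,cv2
from h import *
for n,rois in (("top",dict(potF=(298,224,22),potN=(285,289,22),red=(240,289,20),pan=(190,216,32))),("side",dict(potF=(270,236,25),potN=(203,230,22),pan=(273,153,26)))):
    f=np.load(n+"0.npz"); w=cloud(f["p"],f["d"],f["K"],f["T"])
    for k,(u,v,r) in rois.items():
        q=w[v-r:v+r,u-r:u+r].reshape(-1,3); q=q[~np.isnan(q[:,0])]
        lo,hi=(.08,.1) if k=="pan" else (.068,.085)
        q=q[(q[:,2]>lo)&(q[:,2]<hi)]
        (c,s,a)=cv2.minAreaRect(q[:,:2].astype(np.float32)*1000); cc,rr=cv2.minEnclosingCircle(q[:,:2].astype(np.float32)*1000)
        print(n,k,len(q),np.median(q[:,2]),c,s,cc,rr)
    if n=="top":
        # box region
        reg=w[200:285,340:445]; m=(reg[...,2]>.026)&(reg[...,2]<.042)
        rect=cv2.minAreaRect(reg[m][:,:2].astype(np.float32)*1000); print("box",rect)
        g=f["p"][200:285,340:445].mean(-1); t=m&(g>110); t=cv2.morphologyEx(t.astype(np.uint8),cv2.MORPH_OPEN,np.ones((3,3)))>0
        print("tray",cv2.minAreaRect(reg[t][:,:2].astype(np.float32)*1000), np.median(reg[t][:,2]))
        print("shelf z",np.nanmedian(w[300:400,300:400,2]))
        b=w[195:270,95:220]; m=(b[...,2]>.01)&(b[...,2]<.026); print("base",cv2.minAreaRect(b[m][:,:2].astype(np.float32)*1000))
        c=f["p"][180:310,160:450,::-1]; cv2.imwrite("pics/crop.png",cv2.resize(c[0:110,160:290],None,fx=5,fy=5,interpolation=2))
        cw=b[(b[...,2]>.096)&(b[...,2]<.112)]; print("cw/ptr",np.median(cw,0))
E
```

```text
top potF 464 0.0744581059680191 (578.9296264648438, -15.506271362304688) (50.56574630737305, 51.535484313964844) (578.849609375, -15.605896949768066) 26.419904708862305
top potN 495 0.07452970304391104 (440.8587646484375, 16.748445510864258) (49.471961975097656, 51.36348342895508) (441.0094909667969, 16.389957427978516) 26.253938674926758
top red 505 0.07465785858780094 (442.5660095214844, 112.40827941894531) (50.09980010986328, 50.44508743286133) (443.0468444824219, 112.35392761230469) 26.229063034057617
top pan 1568 0.08979329638599881 (596.1296997070312, 214.10498046875) (94.37398529052734, 94.680908203125) (596.2728881835938, 214.26051330566406) 48.37493896484375
box ((533.1528930664062, -231.4872589111328), (90.09150695800781, 167.63059997558594), 7.303107738494873)
tray ((530.5933227539062, -212.10220336914062), (79.51517486572266, 110.56438446044922), 6.9698166847229) 0.03240584415343262
shelf z -0.000497027778910808
base ((575.1281127929688, 301.5560302734375), (100.81433868408203, 250.02281188964844), 13.558965682983398)
cw/ptr [0.55422515 0.38741232 0.09801976]
side potF 440 0.07454626262812913 (581.2626953125, -18.6224308013916) (50.693111419677734, 51.116676330566406) (582.2146606445312, -18.378612518310547) 27.122058868408203
side potN 419 0.07446820003326393 (443.8717956542969, 14.216535568237305) (50.75688171386719, 51.259037017822266) (443.5310363769531, 14.901506423950195) 26.541500091552734
side pan 872 0.08953446282359617 (602.9659423828125, 227.93142700195312) (126.6932601928711, 94.5282974243164) (594.55859375, 234.16896057128906) 70.48539733886719
```

View pics/crop.png

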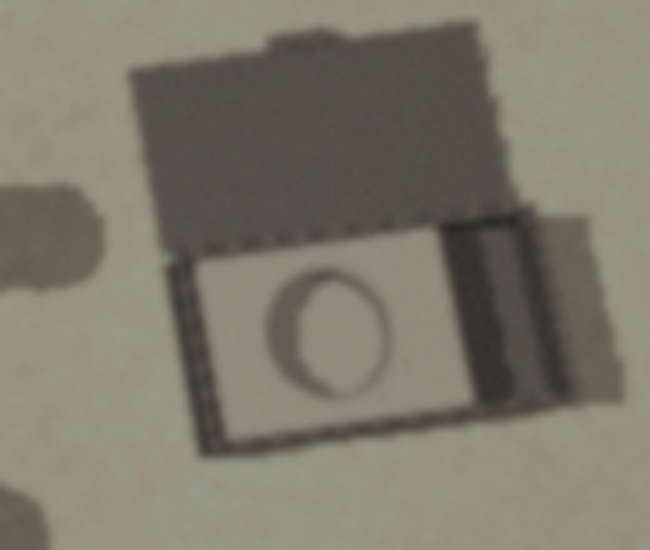

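```bash
cat >> h.py <<'E'
from plant import *
YAW=-1.333
O=[0,np.pi/2,YAW]
def wcirc(xy,lo=.068,hi=.085,r=.045,n="wrist",save=None):
    """centre of the level disc with height lo..hi near xy; camera n"""
    c=get_calibration(n); p,d=get_image(n)
    if save: cv2.imwrite(save,p[...,::-1])
    w=cloud(p,d,c["intrinsics"],c["world_from_camera"]).reshape(-1,3)
    w=w[~np.isnan(w[:,0])]; w=w[(w[:,2]>lo)&(w[:,2]<hi)&(np.hypot(*(w[:,:2]-xy).T)<r)]
    R=cv2.minAreaRect(w[:,:2].astype(np.float32))
    print(n,len(w),np.median(w[:,2]).round(4),np.round(R[0],4),np.round(R[1],4)); return np.array(R[0]),w
def F(s=.4,n=8):
    f=[]
    for _ in range(n): hold(s/n); f.append(observe()["ft_force"])
    f=np.array(f); return f.mean(0).round(2),f.std(0).round(2)
E
python3 - <<'E'
from h import *
print(observe()["time_s"])
movep([.580,-.017,.25],O)
c,_=wcirc([.580,-.017],save="pics/w1.png")
print("F0",F())
c=.5*c+.5*np.array([.580,-.017])
move_l([*c,.037],.15)
gripper_to(.05,25)
print(observe()["opening"])
move_l([*c,.11],.1)
print("F1",F(), observe()["time_s"])
E
```

```text
0.1
wrist 2676 0.0749 [ 0.58   -0.0158] [0.0515 0.0517]
F0 (array([0.14, 0.06, 0.13]), array([0.33, 0.39, 0.44]))
0.05100725593783637
F1 (array([ 0.05,  0.01, -0.78]), array([0.5 , 0.52, 0.36])) 6.0667
```

Run:
```python
from h import *
P=[.597,.213]
move_l([.58,-.016,.24],.2); movep([*P,.24],O)
print("F",F(.8,16))
move_l([*P,.135],.12)
print("stop",move_l([*P,.1275],.02,max_force=2), observe()["eef_pos"])
gripper_to(.085); hold(.3)
move_l([*P,.25],.15)
hold(.3)
wcirc(P,.15,.185,.05)
wcirc(P,.07,.1,.05,n="top"); wcirc(P,.15,.185,.05,n="side",save="pics/s1.png")
print(observe()["time_s"])
```

```text
F (array([ 0.06,  0.03, -0.62]), array([0.4 , 0.28, 0.47]))
stop False [0.59694217 0.21297988 0.1275616 ]
wrist 4889 0.1648 [0.5964 0.2133] [0.0518 0.0522]
top 683 0.0897 [0.595  0.2002] [0.0676 0.0944]
side 374 0.1639 [0.598  0.2109] [0.0517 0.0515]
12.2917
```

View pics/s1.png

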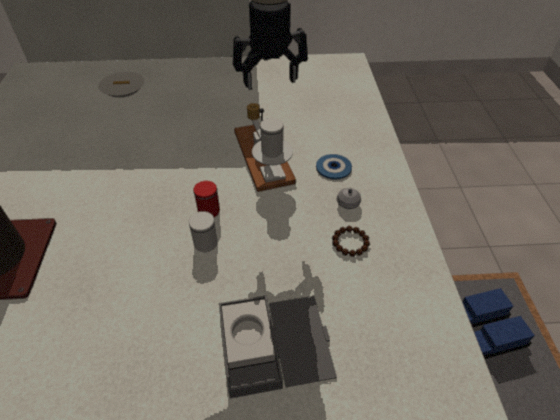

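Run:
```python
from h import *
W=np.array([.5306,-.2121]); 
movep([.441,.015,.25],O); p,_=wcirc([.4425,.0155])
movep([*W,.25],O)
def well(n,c,save=None):
    for _ in range(1):
        _,w=wcirc(c,.0305,.04,.045,n=n,save=save)
        for it in range(3):
            d=w[:,:2]-c; a=np.arctan2(d[:,1],d[:,0]); r=np.hypot(*d.T); b=(a/(2*np.pi)*36).astype(int)
            e=np.array([w[b==k][np.argmin(r[b==k]),:2] for k in np.unique(b)])
            s=np.linalg.lstsq(np.c_[2*e,np.ones(len(e))],(e**2).sum(1),rcond=None)[0]; c=s[:2]
        R=np.sqrt(s[2]+c@c); print(n,"well",c.round(4),R.round(4),np.std(np.hypot(*(e-c).T)).round(4))
well("wrist",W,"pics/w2.png"); well("top",W)
print(F(.3),observe()["time_s"])
```

```text
wrist 2663 0.0749 [0.4412 0.0165] [0.0517 0.0515]
wrist 3862 0.0329 [ 0.5305 -0.2123] [0.0892 0.0896]
wrist well [ 0.5311 -0.2124] 0.0276 0.0003
top 693 0.0327 [ 0.5303 -0.2122] [0.0897 0.0875]
top well [ 0.5303 -0.211 ] 0.0285 0.0008
(array([-0.07, -0.01, -0.01]), array([0.54, 0.36, 0.42])) 14.6667
```

Run:
```python
from h import *
c=[.4414,.0162]; W=np.array([.531,-.2122])
movep([*c,.2],O); move_l([*c,.037],.15); gripper_to(.05,25); print(observe()["opening"])
move_l([*c,.2],.12); print("F",F(.6,12))
movep([*W,.2],O); move_l([*W,.08],.12)
ok=False
offs=[(0,0)]+[(.003*np.cos(t),.003*np.sin(t)) for t in np.arange(0,6.2,np.pi/3)]
for dx in offs:
    x=W+dx
    if dx!=(0,0): move_l([*x,.073],.05)
    s=move_l([*x,.0515],.03,max_force=4.5); z=observe()["eef_pos"]; print(dx,s,z.round(4),observe()["ft_force"].round(1))
    if z[2]<.056: ok=True;break
print(ok,F(.3),observe()["time_s"])
```

```text
0.05215199075265278
F (array([-0.01, -0.17, -1.56]), array([0.39, 0.44, 0.69]))
(0, 0) False [ 0.531  -0.2123  0.0517] [-0.1  0.3 -1.2]
True (array([-0.57,  0.47, -0.91]), array([0.28, 0.46, 0.57])) 22.8833
```

Weight 1.56 N confirms the heavy pot. It slid straight in; release and check.

Run:
```python
from h import *
W=np.array([.531,-.2122])
gripper_to(.085); hold(.3); move_l([*W,.25],.15); hold(.2)
wcirc(W,.08,.11,.05,save="pics/w3.png")
wcirc(W,.08,.11,.05,n="top"); wcirc([.597,.213],.13,.19,.04,n="side",save="pics/s3.png"); wcirc([.597,.213],.13,.19,.04,n="top")
print(observe()["time_s"])
cv2.imwrite("pics/end.png",np.hstack([cv2.imread("pics/w3.png"),cv2.imread("pics/s3.png")])[:, :, :][::1]) 
i=cv2.imread("pics/end.png"); cv2.imwrite("pics/end2.png",cv2.resize(i,(800,300)))
```

```text
wrist 2905 0.0884 [ 0.5299 -0.2119] [0.0516 0.0518]
top 495 0.0879 [ 0.53   -0.2107] [0.0509 0.0509]
side 516 0.1624 [0.5982 0.2105] [0.0506 0.0541]
top 651 0.1643 [0.5948 0.2122] [0.0511 0.0503]
25.4917
```

View pics/end2.png

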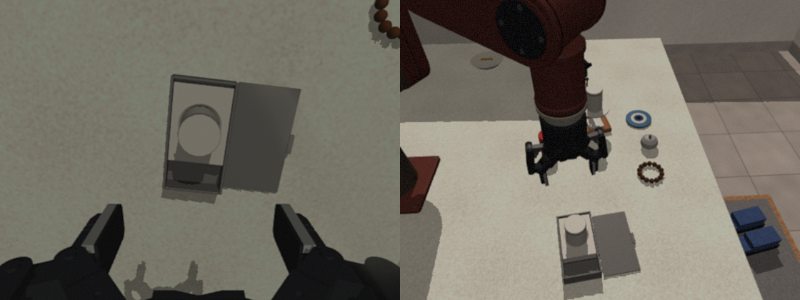

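```bash
python3 -c "
from plant import *
print(job_done())"
```

```text
the job is handed in; nothing more can be done
None
```

The job is done and handed in at about 25.5 s on the robot's clock; no verdict was reported.

- **Weighing:** I stood the far pot on the pan and let go. Its top stayed at 164–165 mm and the pan at 90 mm, so the beam stayed level and that pot is the light one. I left it there. The wrist force agreed, at about 0.6–0.9 N.
- **Boxing:** The other pot weighed about 1.56 N at the wrist, so it is the heavy one. I measured the well at about (0.531, -0.212) m. The pot went in on the first gentle descent, without reaching the 4.5 N stop limit.
- **Last checks:**
  - The boxed pot's top was at 88–88.5 mm, which puts its foot at about 13–13.5 mm. The well floor is 14 mm up, so it is fully home.
  - The light pot's top was at 164.3 mm from the top camera, about 2 mm from the pan centre, with the beam level.
  - The gripper was clear at 0.25 m, and the bell, bead loop and coaster looked untouched.
- **Disagreements:** In the last side picture the arm partly hid the balance, so that view read 162.4 mm for the light pot. I relied on the top view there. The cameras otherwise differed by 2–3 mm, in line with the stated calibration. No check failed.

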